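Clamp the box and bring the screwdriver over its last screw

TASK

Swing the vise's cam lever fully home so that the sliding jaw clamps the die-cast box, and only then draw the cordless screwdriver out of its sloping stand. Turn it upright with the bit pointing straight down and hold it about two to three centimetres above the one lid screw that still stands proud, centred over it and touching nothing. Finish while still holding the driver there, the box still clamped and everything else on the bench left where it was.

Things in the scene. Friction and masses are not known exactly. Their poses are not given: they have to be found in the camera images.
- vise: Assembly vise fixed to the bench: brown base plate 160 (x) x 190 (y) x 12 mm; fixed aluminium jaw on its +y side (face at y = +32, top at z = 40 mm), sliding jaw on its -y side, two 8 mm guide rods along y at x = -58 and +58, rear bar at y = -112 (top at z = 34). Origin: on the bench, under the middle of the box's place. Yaw within +-0.3 rad; it may be on the left or the right.
- lever (a joint): Cam lever's angle about its upright pivot. 0 = open, the arm points to the vise's -y (away from the jaws); grows clockwise seen from above to 1.57 = home on its stop, the arm pointing to the vise's -x. Starts at 0 to 0.35. Its flat spiral cam drives the sliding jaw 3.8 mm per rad towards the fixed jaw. Turns with 1 to 3 N at the ball and stays where it is left.
- lever_pivot (a point): Point on the lever's pivot axis, at the height of the ball's centre: x = 0, y = -76.5, z = 75 mm in the vise's frame. Its axes are the vise's.
- lever_ball (a point): Centre of the black ball, 25 mm in diameter, at the end of the lever, 85 mm from the pivot axis and 75 mm above the bench. The steel arm (9 mm thick) rises from the hub, 40 mm up, to the ball. It can be pinched from above or pushed.
- jaw: Sliding jaw: aluminium bar 136 (x) x 12 (y) x 26 mm with a rubber face 90 mm long, backed by springs; top 40 mm above the bench. Origin at the vise's origin when the lever is open; it moves along the vise's y. With the lever open there is about 3 to 4.5 mm of play between jaws and box; with the lever home the jaw presses the box on the fixed jaw with about 15 N.
- case: Grey die-cast box, 98 (x) x 64 (y) x 36 mm, 0.24 to 0.39 kg, loose between the jaws on the base plate (lid 48 mm above the bench). A screw at each lid corner (x +-42, y +-25 mm): three are flush, the one at x = -42, y = +25 stands proud. A socket 15 mm across stands 11 mm above the lid at x = +12. Origin: middle of its underside; axes as the vise's. Clamping shifts it about 1 mm to the fixed jaw.
- screw_head (a point): Top of the head (8 mm across) of the screw that stands proud, 12 mm above the lid, 60 mm above the bench; in the box's frame x = -42, y = +25, z = 48 mm.
- stand: Screwdriver stand fixed to the bench: dark steel foot 16 mm high (x from -47 to +83, y +-42.5 mm), two grey cheeks and a sloping black sleeve (37 mm outside, 25 inside, 62 long, open at both ends). The sleeve leans 35 degrees from vertical, its mouth towards the stand's -x (the robot's side). Origin: on the bench. Yaw within +-0.35 rad; it is on the other side from the vise.
- stand_mouth (a point): Centre of the sleeve's mouth, at x = -30, y = 0, z = 118 mm in the stand's frame. The sleeve's axis rises from here towards the stand's -x: direction (-0.574, 0, 0.819) in the stand's frame; the driver is drawn out along it, about 95 mm to be clear.
- driver: Cordless pen screwdriver, 178 mm long, 0.10 to 0.21 kg, balance point about 90 mm from the bit's tip. Origin at the tip, z along the tool from tip to rear end. Bit 5 mm thick to z = 30, nose to 44, body 22 mm thick to 95, collar 34 mm to 100, grey handle 25 mm to 175, cap to 178. It starts in the stand's sleeve, collar on the mouth, handle sticking out, leaning 35 degrees to the stand's -x.
- bit_tip (a point): Tip of the driver's bit (the driver's origin).
- driver_grip (a point): Point on the driver's axis in the middle of the grey handle, 143 mm from the bit's tip and 35 mm from the rear end: a good place to hold it. Its axes are the driver's.
- spare_box: Bystander: another box of the same make with all four screws flush, standing on the bench. Origin: middle of its underside.
- tape: Bystander: roll of clear tape lying flat, 84 mm across, 19 mm high. Origin: middle of its underside.
- bench_driver: Bystander: plain screwdriver with a black handle lying on the bench between vise and stand, up to 30 mm high. Origin under its middle.
- ipa_bottle: Bystander: white bottle, 64 mm across, 130 mm high. Origin: middle of its underside.
- screw_bowl: Bystander: steel bowl of loose screws, 80 mm across, 30 mm high. Origin: middle of its underside.
- tweezers: Bystander: steel tweezers lying flat, about 130 mm long. Origin near their middle.
Mind the look-alikes: they are no part of the job. What is shaped like the stand but blue or yellow is not meant.

How it is judged:
On the way, in this order (a step that is already met when the one before it is completed fails the run):
1. the cam lever is home and the sliding jaw presses on the box (value of joint lever above 1.3 rad and contact force between jaw and case above 4 N), for 0.2 s.
2. the driver is held by the fingers, drawn clear of its stand and raised (contact force between the fingers and driver above 1 N and contact force between driver and stand below 0.05 N and height (world z) of bit_tip above 0.065 m and distance of bit_tip from where it was at the start of the episode above 0.09 m), for 0.1 s.
At the end, for the whole second after the job is handed in: The lever is home (beyond 1.3 rad) and the jaw still presses the level box with over 4 N; the fingers hold the driver still and upright (within 0.17 rad), bit down, its tip within 15 mm sideways of the proud screw and 5 to 50 mm above its head, the driver touching nothing but the fingers (all of step 1 and angle between case's own z axis and vertical below 0.04 rad and z of case in the frame of vise below 0.016 m and contact force between the fingers and driver above 1 N and contact force between driver and case below 0.05 N and contact force between driver and stand below 0.05 N and contact force between driver and vise below 0.05 N and angle between driver's own z axis and vertical below 0.17 rad and horizontal distance between bit_tip and screw_head below 0.015 m and z of bit_tip in the frame of screw_head between 0.005 and 0.05 m and linear speed of driver below 0.03 m/s); the arm keeps its last pose, push and grip.
It fails at once if a bystander is moved by more than 30 mm (distance of any of spare_box, tape, bench_driver, ipa_bottle, screw_bowl, tweezers from where it was at the start of the episode above 0.03 m).
It also fails if it takes over 58 s, if anything falls off the work surface, if the arm or the gripper's body presses on something with over 40 N, if the wrist force passes 120 N, or if a joint passes its speed limit or range.

ROBOT

A 6-joint arm with a two-finger parallel gripper is mounted at the origin on the work surface. World frame = base frame: x ahead of the robot, y to its left, z up, the work surface at z = 0. Lengths are in m, angles in rad, forces in N, time in s.
With the tool pointing down it reaches from about 0.3 to 0.875 m from the base axis. Payload 6.4 kg.
Tool frame: the origin (TCP) lies on the centre line of the jaws, within the pads' length; the fingertips stand ctrl.finger_overhang ahead of it and the grasp point (between the pads) lies 3 mm ahead of it (ctrl.finger_overhang is the distance from the TCP to the fingertips, in m); z points along the fingers, y is the direction in which the jaws open and shut (so a half turn about z gives the same grasp; the last joint's range is limited). The gripper opens to 88 mm and grips with 3 to 60 N. Pads are 18 mm wide; open, the fingers measure 123 mm over their backs; the gripper's body (75 mm by 187 mm) begins 45 mm behind the grasp point.
Start: joints at [-1.477, 0.181, 1.607, -0, 1.354, -0.206], TCP at [0.17, -0.549, 0.261] pointing down, gripper open.
Joint ranges: [-2.99, 2.99], [-0.89, 2.07], [0.3, 2.58], [-1.14, 4.28], [0, 2.63], [-3.12, 3.12]. Speed limits (rad/s): [2.57, 2.57, 3.01, 3.14, 3.14, 3.14].

INTERFACE

Orientations are given as a rotation vector (axis times angle).
In Python, from cell import ctrl gives the robot as it stands.
- The arm moves only by the shell command python3 -m crank 'ROWS' [OPENING] [FORCE]. ROWS is JSON, a list of rows, each a list of 2 entries, a list of its own where there are three numbers: the shift along the tool's x, y, z in cm, then the turn, a rotation vector about the tool's x, y, z in degrees. In form: [[[tx, ty, tz], [wx, wy, wz]], ...]. A call has 1 to 8 rows; each row shifts and turns the pose as measured when the row begins, along the tool's axes as they then stand; what a row does not reach is not made up. A row lasts 1/12 s, in which the tool goes at most 41.7 mm and 7.16 degrees, less where a joint would pass 70% of its speed; a pose out of reach is approached as far as the arm can. A call is refused whole if a number of a shift passes 4.17 or a number of a turn 7.16, either way. A call with a gripper value outside its range is refused whole. OPENING is the closure, from 0 (fully open) to 1 (shut), set as the call begins (- or left out, the last holds). The fingers move at their own pace and stop on an object; FORCE is the grip in N (left out, the last holds). Time passes only in rows, so rows that do not move let the fingers close. It gives the time, the measured TCP pose, the force and the opening at its end, in the units of the state.
- ctrl.get_obs(): the state, without advancing time (a new reading comes with each control period).
- ctrl.snapshot(name): name is "scene" or "side" or "wrist"; returns a dict with "img" (384x512x3 uint8, blue, green, red), "range_z" (384x512 float32, m along the optical axis (not along the pixel's ray), 0 where there is no reading), "mtx" (3x3 intrinsics, pixels), "k1" (the pictures are not rectified: a ray, as slopes to the right and down, at radius r is drawn at 1 + k1 r^2 times it, then the intrinsics apply), "rvec" (rotation vector, rad) and "tvec" (3), from world to camera coordinates, as OpenCV has them; the wrist camera has in their place "mount" (4x4, takes a point from camera to tool coordinates, whose origin is the TCP and whose axes are the flange's). Camera axes: x right, y down, z forward; pixel columns grow to the right and rows downward; lengths in m; the calibration is good to about 2 mm. A picture is of the moment at which its call begins: read the wrist's pose just before it.
- ctrl.sign_off(): hands the job in, once; it reports no verdict.
The state is a dict: "time_s": time; "joints": joint angles; "qd": joint speeds; "tau": joint torques, N m; "eef_pos": TCP position; "orientation": TCP orientation; "contact_force": force on the tool from outside, world axes, zero at the start; "moment": the same for the moment, N m; "width": finger opening in m.
Only numpy, scipy, OpenCV 4.12 (cv2) and the standard library are available. Lean on these libraries where they do the work, as an engineer would, in place of code of your own. Each camera call takes 0.05 s, during which the arm holds its last target. There are 200 camera calls.

## Working session

There is one attempt and no reset: what is moved stays moved. The work goes in short steps, Python scripts to look and compute and a shell command to move; the robot and the scene stay as the last step left them, time stands still between calls to the robot, and variables do not carry over. Pictures are saved under pics/ and viewed, about 8 in all and at most 12, crops included, and the job is handed in when it is done.

```bash
ls; mkdir -p pics; cat > h.py <<'E'
import numpy as np, cv2
from scipy.spatial.transform import Rotation as R
from cell import ctrl
def snap(n,f=None):
    o=ctrl.get_obs(); s=ctrl.snapshot(n)
    if f: cv2.imwrite('pics/'+f,s['img'])
    z=s['range_z']; h,w=z.shape
    uv=np.stack(np.meshgrid(np.arange(w),np.arange(h)),-1).reshape(-1,1,2).astype(float)
    d=np.array([s['k1'],0,0,0,0.])
    p=cv2.undistortPoints(uv,s['mtx'],d).reshape(h,w,2)
    pc=np.dstack([p*z[...,None],z])
    if n=='wrist':
        T=np.array(s['mount']); pt=pc@T[:3,:3].T+T[:3,3]
        pw=pt@R.from_rotvec(o['orientation']).as_matrix().T+np.array(o['eef_pos'])
    else:
        Rm=cv2.Rodrigues(np.array(s['rvec'],float))[0]; pw=(pc-np.array(s['tvec']).ravel())@Rm
    pw[z==0]=np.nan
    return s,pw
E
python3 - <<'E'
from h import *
print(ctrl.get_obs(), ctrl.finger_overhang)
for n in ('scene','side'):
    s,p=snap(n,n+'0.png'); np.save(n+'.npy',p); print(s['mtx'],s['k1'],s['rvec'],s['tvec'])
a=cv2.imread('pics/scene0.png');b=cv2.imread('pics/side0.png')
cv2.imwrite('pics/scene0b.png',cv2.resize(a,(800,600)));
E
```

```text
pics
{'time_s': 0.0, 'joints': array([-1.47730166e+00,  1.81494940e-01,  1.60800476e+00, -2.42785304e-05,
        1.35373994e+00, -2.06295413e-01]), 'qd': array([-7.82655392e-04, -5.89696973e-04,  2.79602180e-05,  3.92199199e-04,
        1.34277025e-04,  9.42280213e-04]), 'tau': array([ 5.22287246e-04, -4.33856857e+01, -3.41852081e+01,  7.02103833e-02,
        3.85561050e-02, -1.43980892e-04]), 'eef_pos': array([ 0.16977533, -0.54885952,  0.25983757]), 'orientation': array([-3.10473673e+00, -4.68910085e-01, -1.08602571e-04]), 'contact_force': array([ 0.93796995, -0.17959887, -0.38230746]), 'moment': array([-0.00297117,  0.02925464,  0.04063449]), 'width': 0.08792980939446858} 0.022
[[360.76771069   0.         261.11041244]
 [  0.         360.76771069 184.77568107]
 [  0.           0.           1.        ]] 0.008112917800401572 [ 1.73552194  1.39004218 -0.75676858] [-0.12268672 -0.14242663  1.7204141 ]
[[491.77122808   0.         258.26397879]
 [  0.         491.77122808 183.17045932]
 [  0.           0.           1.        ]] 0.013311919393726092 [ 1.04211959 -2.44219571  1.03242839] [0.32841409 0.34850133 1.36947461]
```

View pics/scene0b.png

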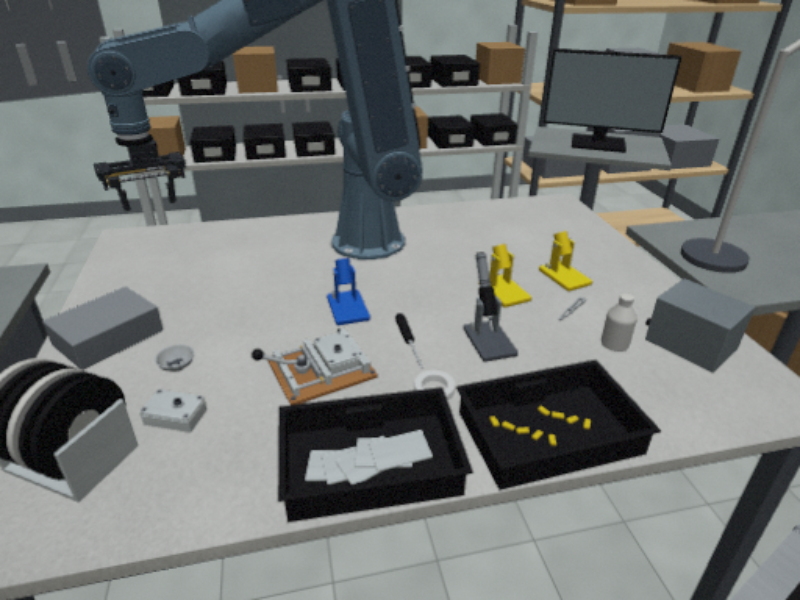

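View pics/side0.png

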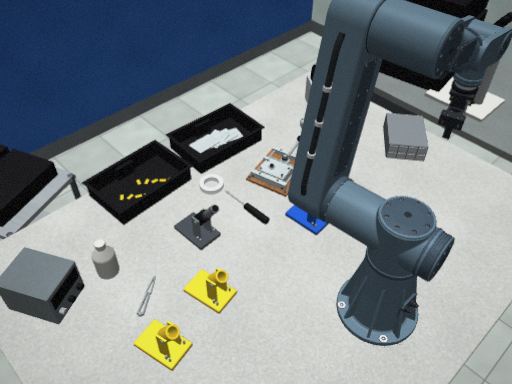

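The scene picture shows the vise at about (320,365) of 800x600 with the lever ball at (258,354). The dark stand with the driver is at (490,310). The blue and yellow look-alike stands sit nearer the robot. Next I measure from the depth.

```bash
python3 - <<'E'
from h import *
p=np.load('scene.npy'); im=cv2.imread('pics/scene0.png')
hsv=cv2.cvtColor(im,cv2.COLOR_BGR2HSV)
uu,vv=np.meshgrid(np.arange(512),np.arange(384))
def reg(u0,v0,u1,v1): return (uu>=u0)&(uu<u1)&(vv>=v0)&(vv<v1)
s=.64
# vise plate
m=reg(165,205,250,260)&(hsv[...,0]<16)&(hsv[...,1]>90)&(hsv[...,2]>60)
q=p[m]; q=q[np.isfinite(q).all(1)]; print('plate',len(q),np.median(q[:,2]))
q=q[abs(q[:,2]-.012)<.006]
print(cv2.minAreaRect((q[:,:2]*1000).astype(np.float32)))
# ball
for name,r in (('ball',reg(158,219,173,234)),):
    m=r&(hsv[...,2]<60); q=p[m]; print(name,len(q),np.nanmedian(q,0)*1000)
# lid of box
m=reg(190,205,245,250); q=p[m]; q=q[np.isfinite(q).all(1)]
l=q[abs(q[:,2]-.049)<.004]; print('lid',len(l),cv2.minAreaRect((l[:,:2]*1000).astype(np.float32)))
h=q[q[:,2]>.055]; print('above lid',(h*1000).round()[:40].tolist())
# stand foot
m=reg(292,195,335,232); q=p[m]; q=q[np.isfinite(q).all(1)]
f=q[abs(q[:,2]-.016)<.005]; print('foot',len(f),cv2.minAreaRect((f[:,:2]*1000).astype(np.float32)))
m=reg(296,155,325,232); q=p[m]; q=q[np.isfinite(q).all(1)]
d=q[(q[:,2]>.12)&(q[:,0]>.3)]; print('driver',len(d))
for z in np.arange(.12,.26,.015):
    e=d[abs(d[:,2]-z)<.0075]
    if len(e):print(round(z,3),len(e),(e.mean(0)*1000).round(),(np.ptp(e,0)*1000).round())
cv2.imwrite('pics/c0.png',cv2.resize(im[150:270,150:350],(800,480),interpolation=cv2.INTER_CUBIC))
E
```

```text
plate 639 0.012934990989478949
((579.1290283203125, -198.86781311035156), (153.3371124267578, 184.91375732421875), 16.21984100341797)
ball 32 [ 598.08009967 -321.44129296   82.90402078]
lid 375 ((571.1256103515625, -186.76560974121094), (102.67584991455078, 121.8429946899414), 20.406518936157227)
above lid [[512.0, -153.0, 60.0], [516.0, -150.0, 62.0], [518.0, -154.0, 60.0], [516.0, -150.0, 58.0], [568.0, -163.0, 61.0], [567.0, -160.0, 59.0], [574.0, -157.0, 64.0], [574.0, -167.0, 62.0], [572.0, -164.0, 59.0], [577.0, -161.0, 62.0], [574.0, -157.0, 60.0], [576.0, -154.0, 61.0], [580.0, -168.0, 62.0], [579.0, -165.0, 61.0], [581.0, -161.0, 61.0], [580.0, -158.0, 60.0], [579.0, -155.0, 59.0], [580.0, -165.0, 57.0], [583.0, -162.0, 59.0], [579.0, -158.0, 56.0], [581.0, -155.0, 56.0]]
foot 472 ((521.2096557617188, 198.91354370117188), (116.19342803955078, 221.59454345703125), 73.28609466552734)
driver 209
0.12 42 [461. 214. 124.] [213. 135.   7.]
0.135 48 [498. 190. 134.] [198. 125.  15.]
0.15 35 [497. 181. 150.] [29. 24. 14.]
0.165 38 [486. 182. 165.] [23. 24. 14.]
0.18 34 [475. 182. 180.] [20. 23. 14.]
0.195 12 [470. 182. 189.] [14. 18.  5.]
```

View pics/c0.png

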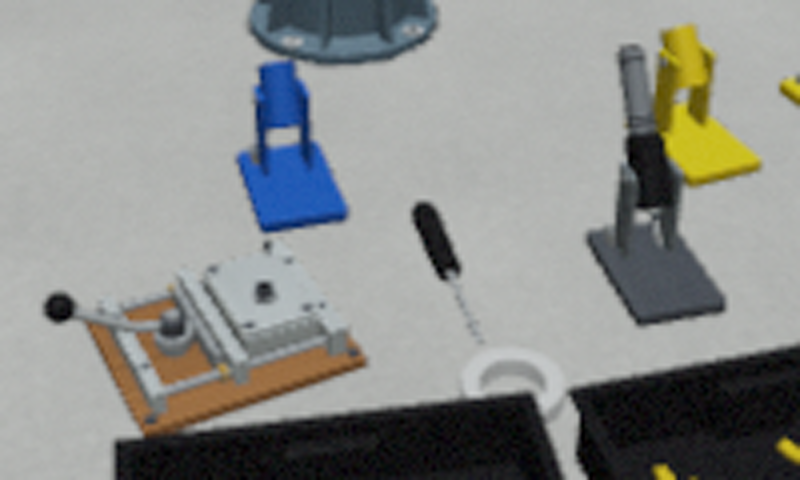

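The crop shows the lever swung slightly clockwise from open, with its ball at crop (60,307). The proud screw is at crop (268,245), and the blue stand lies between the vise and the robot. I'll refine the stand and ball estimates and check the clearance to the blue stand.

```bash
python3 - <<'E'
from h import *
p=np.load('scene.npy'); im=cv2.imread('pics/scene0.png'); hsv=cv2.cvtColor(im,cv2.COLOR_BGR2HSV)
uu,vv=np.meshgrid(np.arange(512),np.arange(384))
fin=np.isfinite(p).all(2)
b=fin&(hsv[...,0]>100)&(hsv[...,0]<130)&(hsv[...,1]>150)&(uu>200)&(uu<245)&(vv>155)&(vv<215)
q=p[b]; print('blue',np.percentile(q,[1,99],axis=0)*1000)
# stand foot: dark px near z 16
f=fin&(p[...,0]>.4)&(p[...,0]<.68)&(p[...,1]>.1)&(p[...,1]<.29)&(abs(p[...,2]-.016)<.006)&(hsv[...,2]<110)&(hsv[...,1]<80)
n,l,st,c=cv2.connectedComponentsWithStats(f.astype(np.uint8)); k=1+np.argmax(st[1:,4]); q=p[l==k]
print('foot',st[k],cv2.minAreaRect((q[:,:2]*1000).astype(np.float32)))
# driver axis fit in scene & side
for nme in('scene','side'):
    p=np.load(nme+'.npy'); 
    d=p[(np.isfinite(p).all(2))&(p[...,0]>.42)&(p[...,0]<.53)&(p[...,1]>.14)&(p[...,1]<.22)&(p[...,2]>.135)]
    if len(d)>10:
        c=d.mean(0); v=np.linalg.svd(d-c)[2][0]; v*=np.sign(v[2]); print(nme,len(d),c,v,d.max(0),d[np.argmax(d[:,2])])
# ball sphere fit
from scipy.optimize import least_squares
p=np.load('scene.npy'); im=cv2.imread('pics/scene0.png')
m=(uu>=157)&(uu<175)&(vv>=218)&(vv<235)&(im.max(2)<70)&fin; q=p[m]; q=q[(q[:,2]>.06)]
r=least_squares(lambda c:np.linalg.norm(q-c,axis=1)-.0125,q.mean(0)-[.01,0,0.005],loss='soft_l1',f_scale=.003); print('ball',len(q),r.x,r.cost)
E
```

```text
blue [[ 300.91328741 -152.96340628    5.7175983 ]
 [ 421.1376357   -72.12739069  122.58664281]]
foot [297 206  34  24 446] ((562.1681518554688, 185.39065551757812), (127.07502746582031, 80.6564712524414), 2.0032784938812256)
scene 137 [0.48681793 0.18184247 0.16351805] [-0.59458045 -0.01249773  0.80393898] [0.51453863 0.19584059 0.19210234] [0.47011992 0.18592103 0.19210234]
side 123 [0.47083168 0.18927319 0.17010419] [-0.58610633 -0.18627588  0.7885307 ] [0.50404629 0.19749672 0.19139897] [0.47082807 0.18534475 0.19139897]
ball 32 [ 0.58863695 -0.32117056  0.07729841] 5.6119824044456006e-05
```

```bash
cat >> h.py <<'E'
def pose():
    o=ctrl.get_obs(); return np.array(o['eef_pos']),R.from_rotvec(o['orientation'])
def plan(tp,tR,n):
    """print n equal steps from measured pose to (tp,tR), in tool cm / deg"""
    p,r=pose(); tp=np.array(tp,float); w=(r.inv()*tR).as_rotvec(); dw=R.from_rotvec(w/n)
    d=(tp-p)/n
    print('dist mm',np.linalg.norm(tp-p)*1e3,'turn deg',np.degrees(np.linalg.norm(w)))
    for i in range(n):
        print('[[%.1f,%.1f,%.1f],[%.1f,%.1f,%.1f]],'%(*(r.inv().apply(d)*100),*np.degrees(w/n))); r=r*dw
def frame(z,y):
    z=np.array(z,float);z/=np.linalg.norm(z);y=np.array(y,float);y-=z*(y@z);y/=np.linalg.norm(y)
    return R.from_matrix(np.c_[np.cross(y,z),y,z])
def hd(a): return np.array([np.cos(np.radians(a)),np.sin(np.radians(a)),0])
E
python3 - <<'E'
from h import *
plan([.588,-.321,.17],frame([0,0,-1],hd(-1.5)),16)
E
```

```text
dist mm 484.6802636025457 turn deg 71.32420915486816
[[2.9,-0.6,0.6],[-0.0,-0.0,-4.5]],
[[3.0,-0.4,0.6],[-0.0,-0.0,-4.5]],
[[3.0,-0.1,0.6],[-0.0,-0.0,-4.5]],
[[3.0,0.1,0.6],[-0.0,-0.0,-4.5]],
[[3.0,0.3,0.6],[-0.0,-0.0,-4.5]],
[[2.9,0.6,0.6],[-0.0,-0.0,-4.5]],
[[2.9,0.8,0.6],[-0.0,-0.0,-4.5]],
[[2.8,1.0,0.6],[-0.0,-0.0,-4.5]],
[[2.7,1.2,0.6],[-0.0,-0.0,-4.5]],
[[2.6,1.4,0.6],[-0.0,-0.0,-4.5]],
[[2.5,1.6,0.6],[-0.0,-0.0,-4.5]],
[[2.4,1.8,0.6],[-0.0,-0.0,-4.5]],
[[2.2,2.0,0.6],[-0.0,-0.0,-4.5]],
[[2.0,2.2,0.6],[-0.0,-0.0,-4.5]],
[[1.9,2.3,0.6],[-0.0,-0.0,-4.5]],
[[1.7,2.5,0.6],[-0.0,-0.0,-4.5]],
```

```bash
python3 -m crank '[[[2.9,-0.6,0.6],[0,0,-4.5]],[[3,-0.4,0.6],[0,0,-4.5]],[[3,-0.1,0.6],[0,0,-4.5]],[[3,0.1,0.6],[0,0,-4.5]],[[3,0.3,0.6],[0,0,-4.5]],[[2.9,0.6,0.6],[0,0,-4.5]],[[2.9,0.8,0.6],[0,0,-4.5]],[[2.8,1,0.6],[0,0,-4.5]]]' 0
python3 -m crank '[[[2.7,1.2,0.6],[0,0,-4.5]],[[2.6,1.4,0.6],[0,0,-4.5]],[[2.5,1.6,0.6],[0,0,-4.5]],[[2.4,1.8,0.6],[0,0,-4.5]],[[2.2,2,0.6],[0,0,-4.5]],[[2,2.2,0.6],[0,0,-4.5]],[[1.9,2.3,0.6],[0,0,-4.5]],[[1.7,2.5,0.6],[0,0,-4.5]]]' 0
python3 - <<'E'
from h import *
s,p=snap('wrist','w1.png'); np.save('w1.npy',p)
plan([.588,-.321,.17],frame([0,0,-1],hd(-1.5)),3)
E
```

```text
time_s: 0.77
eef_pos: [0.3809, -0.4301, 0.2078]
orientation: [-2.795, -1.427, 0.003]
contact_force: [0.2, 0.5, 0.5]
width: 0.0882
time_s: 1.43
eef_pos: [0.5931, -0.2976, 0.1529]
orientation: [-2.176, -2.251, 0.001]
contact_force: [0.4, 0.1, 0.7]
width: 0.0881
dist mm 34.108195987795995 turn deg 3.974367993061989
[[-0.9,-0.3,-0.6],[-0.1,-0.2,1.3]],
[[-0.9,-0.3,-0.6],[-0.1,-0.2,1.3]],
[[-0.9,-0.3,-0.6],[-0.1,-0.2,1.3]],
```

View pics/w1.png

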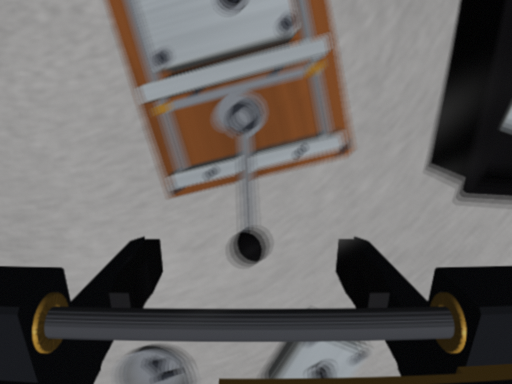

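The wrist view is blurred by motion. The ball is at (250,246), between the fingers, and the pivot hub is at (240,117). I'll take a still shot and measure from that.

```bash
python3 - <<'E'
from h import *
s,p=snap('wrist','w2.png'); np.save('w2.npy',p); im=s['img']
print(ctrl.get_obs()['eef_pos'],ctrl.get_obs()['qd'].round(3))
u,v=np.meshgrid(np.arange(512),np.arange(384)); fin=np.isfinite(p).all(2)
m=fin&(p[...,2]>.066)&(p[...,2]<.095)&(abs(p[...,0]-.59)<.03)&(abs(p[...,1]+.321)<.025)
q=p[m]; print('ball',len(q),q.mean(0),q.max(0),u[m].mean(),v[m].mean())
m=fin&(p[...,2]>.03)&(p[...,2]<.07)&(abs(p[...,0]-.586)<.02)&(abs(p[...,1]+.238)<.02)
q=p[m]; print('hub',len(q),q.mean(0),np.percentile(q,[2,98],axis=0))
hsv=cv2.cvtColor(im,cv2.COLOR_BGR2HSV)
m=fin&(hsv[...,0]<16)&(hsv[...,1]>110)&(abs(p[...,2]-.012)<.006); q=p[m]
print('plate',len(q),cv2.minAreaRect((q[:,:2]*1000).astype(np.float32)))
E
```

```text
[ 0.5943929  -0.29516823  0.15171547] [-0.061 -0.038  0.034 -0.037  0.011  0.038]
ball 1241 [ 0.58922802 -0.31769608  0.08044457] [ 0.60162211 -0.30041641  0.08873108] 237.01450443190976 252.897663174859
hub 1923 [ 0.58156224 -0.23606232  0.0394514 ] [[ 0.56684043 -0.2558899   0.03065605]
 [ 0.59659341 -0.21885109  0.05060457]]
plate 13134 ((617.2955322265625, -225.82177734375), (274.5591125488281, 157.64588928222656), 2.262058734893799)
```

```bash
python3 - <<'E'
from h import *
plan([.589,-.319,.078],frame([0,0,-1],hd(-2.5)),4)
E
```

```text
dist mm 77.65956212375065 turn deg 4.6588335700937344
[[-0.6,-0.1,1.8],[-0.1,-0.1,1.2]],
[[-0.6,-0.1,1.8],[-0.1,-0.1,1.2]],
[[-0.6,-0.1,1.8],[-0.1,-0.1,1.2]],
[[-0.6,-0.1,1.8],[-0.1,-0.1,1.2]],
```

```bash
python3 -m crank '[[[-1.2,-0.2,0],[0,0,2]],[[-1.2,-0.2,0.6],[0,0,2]],[[0,0,2],[0,0,0]],[[0,0,2],[0,0,0]],[[0,0,2],[0,0,0]],[[0,0,0.5],[0,0,0]],[[0,0,0],[0,0,0]]]' 0
python3 - <<'E'
from h import *
plan([.589,-.319,.078],frame([0,0,-1],hd(-2.5)),1)
E
```

```text
time_s: 2.12
eef_pos: [0.5847, -0.3307, 0.0777]
orientation: [-2.281, -2.146, 0.004]
contact_force: [0.5, 0.4, -0.4]
width: 0.0878
dist mm 12.426270983248866 turn deg 1.168678866776776
[[1.2,0.4,-0.0],[-0.5,-0.3,-1.0]],
```

```bash
python3 -m crank '[[[1.1,0.4,0],[0,0,-1]],[[0,0,0],[0,0,0]],[[0,0,0],[0,0,0]]]' 0
python3 -m crank '[[[0,0,0],[0,0,0]],[[0,0,0],[0,0,0]],[[0,0,0],[0,0,0]],[[0,0,0],[0,0,0]],[[0,0,0],[0,0,0]],[[0,0,0],[0,0,0]],[[0,0,0],[0,0,0]]]' 1 15
python3 - <<'E'
from h import *
p,r=pose(); v=p[:2]-[.584,-.237]; print(np.linalg.norm(v),np.degrees(np.arctan2(v[1],v[0])), r.as_matrix().round(3))
E
```

```text
time_s: 2.37
eef_pos: [0.5883, -0.3226, 0.0793]
orientation: [-2.269, -2.16, 0.004]
contact_force: [-0.6, -0.5, -0.1]
width: 0.088
time_s: 2.95
eef_pos: [0.5909, -0.3232, 0.0842]
orientation: [-2.272, -2.167, 0.003]
contact_force: [0.1, -0.5, 0.7]
width: 0.0436
0.08652180486619739 -85.39800169828716 [[ 0.048  0.999 -0.002]
 [ 0.999 -0.048  0.   ]
 [-0.    -0.002 -1.   ]]
```

```bash
python3 -m crank '[[[0,0,0.7],[0,0,0]],[[0,0,0],[0,0,0]],[[0,0,0],[0,0,0]],[[0,0,0],[0,0,0]]]' 1 15
python3 -m crank '[[[0,0,0],[0,0,0]],[[0,0,0],[0,0,0]]]'
```

```text
time_s: 3.28
eef_pos: [0.5908, -0.3233, 0.0765]
orientation: [-2.272, -2.167, 0.003]
contact_force: [-0.9, 0.7, 3.5]
width: 0.023
time_s: 3.45
eef_pos: [0.5908, -0.3233, 0.0766]
orientation: [-2.272, -2.166, 0.003]
contact_force: [-0.1, -1.1, 0.6]
width: 0.0229
```

```bash
python3 -m crank '[[[0.03,-0.74,0],[0,0,5]],[[0.03,-0.74,0],[0,0,5]],[[0.03,-0.74,0],[0,0,5]],[[0.03,-0.74,0],[0,0,5]],[[0.03,-0.74,0],[0,0,5]],[[0.03,-0.74,0],[0,0,5]],[[0.03,-0.74,0],[0,0,5]],[[0,0,0],[0,0,0]]]'
cat > lev.py <<'E'
from h import *
p,r=pose(); v=p[:2]-[.584,-.237]; y=r.as_matrix()[:,1]
print(np.linalg.norm(v),np.degrees(np.arctan2(v[1],v[0])),'tool y',np.degrees(np.arctan2(y[1],y[0])),ctrl.get_obs()['contact_force'])
E
python3 lev.py
```

```text
time_s: 4.12
eef_pos: [0.5399, -0.3119, 0.0765]
orientation: [2.831, 1.341, -0.012]
contact_force: [-0.2, 3.8, 0.8]
width: 0.0228
0.08685659731340155 -120.48044081936798 tool y -39.308974341305834 [-0.17548437  3.82855777  0.77551148]
```

```bash
python3 -m crank '[[[0.05,-0.74,0],[0,0,5]],[[0.05,-0.74,0],[0,0,5]],[[0.05,-0.74,0],[0,0,5]],[[0.05,-0.74,0],[0,0,5]],[[0.05,-0.74,0],[0,0,5]],[[0.05,-0.74,0],[0,0,5]],[[0.05,-0.74,0],[0,0,5]],[[0,0,0],[0,0,0]]]'
python3 lev.py
```

```text
time_s: 4.78
eef_pos: [0.5076, -0.2764, 0.0763]
orientation: [3.092, 0.415, -0.024]
contact_force: [2.2, 2.2, -1.3]
width: 0.023
0.0859834516748522 -152.7346299988937 tool y -74.70690210261137 [ 2.17592332  2.21500116 -1.32725463]
```

```bash
python3 -m crank '[[[0.05,-0.7,0],[0,0,4]],[[0.05,-0.7,0],[0,0,3]],[[0.05,-0.7,0],[0,0,3]],[[0,0,0],[0,0,0]]]'
python3 lev.py
python3 -m crank '[[[0,-0.6,0],[0,0,0]],[[0,-0.6,0],[0,0,0]],[[0,0,0],[0,0,0]]]'
python3 lev.py
```

```text
time_s: 5.12
eef_pos: [0.5018, -0.2611, 0.0763]
orientation: [3.107, 0.152, -0.032]
contact_force: [2.0, 0.0, -1.2]
width: 0.0232
0.08562007858005434 -163.66220955937712 tool y -84.37415235019571 [ 1.99060749  0.04541001 -1.18460377]
time_s: 5.37
eef_pos: [0.5017, -0.2616, 0.0762]
orientation: [3.085, 0.167, -0.027]
contact_force: [0.5, 3.0, -0.3]
width: 0.0233
0.08584779306991262 -163.38300711631373 tool y -83.76365670035206 [ 0.45982584  2.95847112 -0.28987102]
```

```bash
python3 -m crank '[[[0,0,0],[0,0,0]],[[0,0,0],[0,0,0]],[[0,0,0],[0,0,0]],[[0,0,0],[0,0,0]]]' 0 
python3 -m crank '[[[0,0,-2],[0,0,0]],[[0,0,-3.5],[0,0,0]],[[0.5,0,-3.5],[0,0,0]],[[1,0,-3.5],[0,0,0]],[[1,0,-3],[0,0,0]],[[1,0,-1],[0,0,0]],[[0,0,0],[0,0,0]],[[0,0,0],[0,0,0]]]'
python3 - <<'E'
from h import *
s,p=snap('wrist','w3.png'); np.save('w3.npy',p)
s,p=snap('scene','s3.png'); np.save('s3.npy',p)
cv2.imwrite('pics/s3c.png',cv2.resize(s['img'][190:270,150:260],(770,560),interpolation=cv2.INTER_CUBIC))
E
```

```text
time_s: 5.7
eef_pos: [0.5028, -0.2616, 0.0758]
orientation: [3.086, 0.179, -0.025]
contact_force: [-0.0, 0.3, -0.6]
width: 0.0477
time_s: 6.37
eef_pos: [0.5411, -0.2434, 0.2463]
orientation: [3.092, 0.195, -0.028]
contact_force: [-0.5, -0.1, -0.2]
width: 0.0885
```

View pics/w3.png

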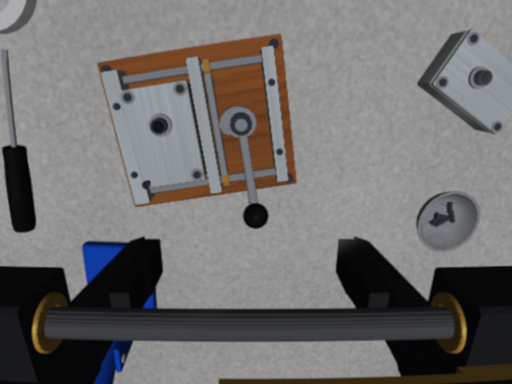

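The lever arm now lies along the jaws, at home: ball at (256,215), pivot at (240,123). The jaw is against the box, and the proud screw is at about (145,188). I'll measure the screw head and plan the approach to the stand.

```bash
python3 - <<'E'
from h import *
p=np.load('w3.npy'); fin=np.isfinite(p).all(2); u,v=np.meshgrid(np.arange(512),np.arange(384))
m=fin&(abs(u-145)<14)&(abs(v-187)<14)&(p[...,2]>.054); q=p[m]; print('screw',len(q),q.mean(0),np.ptp(q,0),u[m].mean(),v[m].mean())
def at(a,b): return np.nanmedian(p[b-1:b+2,a-1:a+2].reshape(-1,3),0)
for n,a,b in(('fl',127,98),('fl',181,88),('fl',196,173),('sock',160,125),('ball',256,215),('hub',240,123)): print(n,at(a,b).round(4))
p=np.load('s3.npy');fin=np.isfinite(p).all(2)
m=fin&(abs(p[...,0]-.517)<.02)&(abs(p[...,1]+.152)<.02)&(p[...,2]>.055); print('scene screw',p[m].mean(0),m.sum())
# view pose for stand
plan([.40,.12,.30],frame([.4,0.1,-.9],hd(-90)),16)
E
```

```text
screw 57 [ 0.51610082 -0.15224779  0.05953003] [0.0070927  0.00729395 0.00576441] 145.8421052631579 184.50877192982455
fl [ 0.5957 -0.1296  0.049 ]
fl [ 0.6104 -0.1792  0.0495]
fl [ 0.5304 -0.1994  0.0492]
sock [ 0.5756 -0.1637  0.0597]
ball [ 0.5067 -0.2611  0.0863]
hub [ 0.5849 -0.2375  0.0499]
scene screw [ 0.52133286 -0.14541478  0.51689335] 301
dist mm 393.2777878655133 turn deg 27.022119779500088
[[-0.6,-2.3,-0.4],[0.4,1.6,0.4]],
[[-0.6,-2.3,-0.4],[0.4,1.6,0.4]],
[[-0.6,-2.3,-0.4],[0.4,1.6,0.4]],
[[-0.6,-2.3,-0.4],[0.4,1.6,0.4]],
[[-0.6,-2.3,-0.4],[0.4,1.6,0.4]],
[[-0.6,-2.3,-0.4],[0.4,1.6,0.4]],
[[-0.6,-2.3,-0.4],[0.4,1.6,0.4]],
[[-0.6,-2.3,-0.4],[0.4,1.6,0.4]],
[[-0.6,-2.3,-0.4],[0.4,1.6,0.4]],
[[-0.6,-2.3,-0.4],[0.4,1.6,0.4]],
[[-0.6,-2.3,-0.4],[0.4,1.6,0.4]],
[[-0.6,-2.3,-0.4],[0.4,1.6,0.4]],
[[-0.6,-2.3,-0.4],[0.4,1.6,0.4]],
[[-0.6,-2.3,-0.4],[0.4,1.6,0.4]],
[[-0.7,-2.3,-0.4],[0.4,1.6,0.4]],
[[-0.7,-2.3,-0.4],[0.4,1.6,0.4]],
```

```bash
python3 - <<'E'
from h import *
p=np.load('scene.npy'); im=cv2.imread('pics/scene0.png'); hsv=cv2.cvtColor(im,cv2.COLOR_BGR2HSV)
m=np.isfinite(p).all(2)&(abs(hsv[...,0].astype(int)-27)<6)&(hsv[...,1]>150)&(p[...,0]<.5)
print('yellow',np.percentile(p[m],[1,99],axis=0))
plan([.41,.18,.27],frame([.574,.02,-.819],hd(-88)),15)
E
```

```text
yellow [[-0.61859709  0.26726577  0.00718545]
 [ 0.42601385  0.53173758  0.14043062]]
dist mm 443.5580465796292 turn deg 36.671816640425355
[[-0.5,-2.9,-0.3],[0.0,2.4,0.4]],
[[-0.5,-2.9,-0.3],[0.0,2.4,0.4]],
[[-0.5,-2.9,-0.3],[0.0,2.4,0.4]],
[[-0.5,-2.9,-0.3],[0.0,2.4,0.4]],
[[-0.5,-2.9,-0.4],[0.0,2.4,0.4]],
[[-0.5,-2.9,-0.4],[0.0,2.4,0.4]],
[[-0.5,-2.9,-0.4],[0.0,2.4,0.4]],
[[-0.5,-2.9,-0.4],[0.0,2.4,0.4]],
[[-0.5,-2.9,-0.4],[0.0,2.4,0.4]],
[[-0.5,-2.9,-0.5],[0.0,2.4,0.4]],
[[-0.5,-2.9,-0.5],[0.0,2.4,0.4]],
[[-0.5,-2.9,-0.5],[0.0,2.4,0.4]],
[[-0.5,-2.9,-0.5],[0.0,2.4,0.4]],
[[-0.5,-2.9,-0.5],[0.0,2.4,0.4]],
[[-0.5,-2.9,-0.6],[0.0,2.4,0.4]],
```

```bash
python3 -m crank '[[[-0.5,-2.9,-0.3],[0,2.4,0.4]],[[-0.5,-2.9,-0.3],[0,2.4,0.4]],[[-0.5,-2.9,-0.3],[0,2.4,0.4]],[[-0.5,-2.9,-0.4],[0,2.4,0.4]],[[-0.5,-2.9,-0.4],[0,2.4,0.4]],[[-0.5,-2.9,-0.4],[0,2.4,0.4]],[[-0.5,-2.9,-0.4],[0,2.4,0.4]]]' 0
python3 -m crank '[[[-0.5,-2.9,-0.4],[0,2.4,0.4]],[[-0.5,-2.9,-0.4],[0,2.4,0.4]],[[-0.5,-2.9,-0.5],[0,2.4,0.4]],[[-0.5,-2.9,-0.5],[0,2.4,0.4]],[[-0.5,-2.5,-0.5],[0,2.4,0.4]],[[-0.4,-1.5,-0.5],[0,2.4,0.4]],[[0,0,0],[0,0,0]],[[0,0,0],[0,0,0]]]' 
python3 - <<'E'
from h import *
plan([.41,.18,.27],frame([.574,.02,-.819],hd(-88)),1)
s,p=snap('wrist','w4.png'); np.save('w4.npy',p); print(pose()[0],ctrl.get_obs()['joints'])
E
```

```text
time_s: 7.05
eef_pos: [0.4722, -0.0405, 0.2422]
orientation: [3.103, 0.107, 0.408]
contact_force: [0.7, -0.2, -0.1]
width: 0.0882
time_s: 7.72
eef_pos: [0.4106, 0.1232, 0.2391]
orientation: [-3.033, -0.039, -0.774]
contact_force: [-0.2, -0.4, -0.1]
width: 0.0882
dist mm 64.69805674208163 turn deg 6.410885570071021
[[1.6,-5.7,-2.6],[0.0,6.4,-0.5]],
[0.41053586 0.12282472 0.23871407] [ 6.72645885e-04 -4.90744741e-01  2.30493131e+00  2.22531727e-02
  8.28941863e-01  1.53576465e+00]
```

View pics/w4.png

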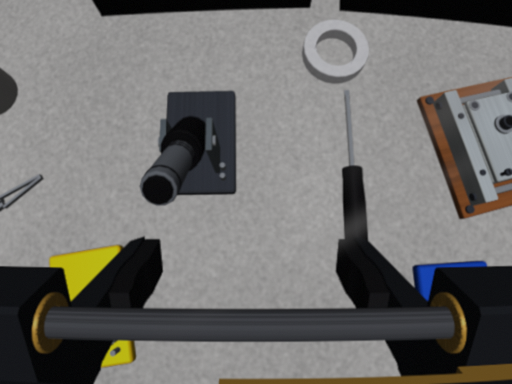

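The wrist view shows the dark stand at about (200,145). The driver's rear cap is at (160,187), and the handle runs up to the sleeve at (185,140). I'll fit a cylinder to the handle.

```bash
cat > cyl.py <<'E'
from h import *
from scipy.optimize import least_squares
def fit(p):
    a0=np.array([-.574,-.02,.819]);a0/=np.linalg.norm(a0); g0=np.array([.4865,.183,.157])
    d=p-g0; t=d@a0; rad=np.linalg.norm(d-t[...,None]*a0,axis=-1)
    m=np.isfinite(rad)&(rad<.024)&(t>-.03)&(t<.045); q=p[m]
    s=m&(t<.026)&(t>-.025); qs=p[s]
    def f(x):
        a=np.array([x[0],x[1],.819]);a/=np.linalg.norm(a);c=np.array([x[2],x[3],.157]);e=qs-c
        return np.linalg.norm(e-(e@a)[:,None]*a,axis=1)-.0125
    r=least_squares(f,[-.574,-.02,.4865,.183],loss='soft_l1',f_scale=.002)
    a=np.array([r.x[0],r.x[1],.819]);a/=np.linalg.norm(a);c=np.array([r.x[2],r.x[3],.157])
    tt=(q-c)@a; print('n',len(qs),'axis',a,'c',c,'res',np.abs(r.fun).mean(),'end t',np.percentile(tt,[97,99.5]))
    return a,c,np.percentile(tt,98)
if __name__=='__main__':
    import sys
    a,c,te=fit(np.load(sys.argv[1])); g=c+a*(te-.035); print('grip',g)
    print('pre')
    plan(g+a*.09,frame(-a,hd(-88)),4)
E
python3 cyl.py w4.npy
```

```text
n 803 axis [-0.57426679 -0.03347047  0.81798373] c [0.47978163 0.18360527 0.157     ] res 0.0002408431978784911 end t [0.03496695 0.03546884]
grip [0.47972162 0.18360177 0.15708548]
pre
dist mm 60.88706024205212 turn deg 6.601978818015979
[[0.3,-1.4,0.4],[0.2,1.6,-0.2]],
[[0.3,-1.4,0.4],[0.2,1.6,-0.2]],
[[0.3,-1.4,0.4],[0.2,1.6,-0.2]],
[[0.3,-1.4,0.5],[0.2,1.6,-0.2]],
```

```bash
python3 -m crank '[[[0.3,-1.4,0.4],[0.2,1.6,-0.2]],[[0.3,-1.4,0.4],[0.2,1.6,-0.2]],[[0.3,-1.4,0.4],[0.2,1.6,-0.2]],[[0.2,-1,0.4],[0.2,1.6,-0.2]],[[0,0,0],[0,0,0]],[[0,0,0],[0,0,0]]]' 0
python3 - <<'E'
from h import *
s,p=snap('wrist','w5.png'); np.save('w5.npy',p)
E
python3 cyl.py w5.npy
```

```text
time_s: 8.27
eef_pos: [0.43, 0.17, 0.2271]
orientation: [-2.984, -0.051, -0.93]
contact_force: [0.8, 0.3, -0.0]
width: 0.0882
n 745 axis [-0.57230592 -0.02523185  0.81965193] c [0.47942129 0.18386199 0.157     ] res 0.0001775684209769468 end t [0.03483562 0.03533522]
grip [0.47947091 0.18386418 0.15692894]
pre
dist mm 12.525690225212006 turn deg 0.38216347788134686
[[0.0,-0.3,-0.1],[0.0,0.1,-0.0]],
[[0.0,-0.3,-0.1],[0.0,0.1,-0.0]],
[[0.0,-0.3,-0.1],[0.0,0.1,-0.0]],
[[0.0,-0.3,-0.1],[0.0,0.1,-0.0]],
```

```bash
python3 -m crank '[[[0,-1.1,0],[0,0,0]],[[0,-0.2,0],[0,0,0]],[[0,0,2],[0,0,0]],[[0,0,2.5],[0,0,0]],[[0,0,1.5],[0,0,0]],[[0,0,0],[0,0,0]],[[0,0,0],[0,0,0]]]' 0
python3 - <<'E'
from h import *
a=np.array([-.5723,-.0252,.8197]);g=np.array([.4795,.1839,.1569])
plan(g+a*.003,frame(-a,hd(-88)),1)
E
```

```text
time_s: 8.9
eef_pos: [0.4685, 0.1778, 0.1789]
orientation: [-2.99, -0.039, -0.93]
contact_force: [-0.3, 0.6, -0.5]
width: 0.088
dist mm 22.439356008703502 turn deg 0.7550828491579172
[[-0.3,-0.6,2.1],[0.5,0.4,-0.5]],
```

```bash
python3 -m crank '[[[-0.3,-0.6,0.5],[0.4,0.4,-0.4]],[[0,0,1.4],[0,0,0]],[[0,0,0],[0,0,0]],[[0,0,0],[0,0,0]]]' 0
python3 - <<'E'
from h import *
a=np.array([-.5723,-.0252,.8197]);g=np.array([.4795,.1839,.1569])
plan(g+a*.003,frame(-a,hd(-88)),1)
E
```

```text
time_s: 9.23
eef_pos: [0.4776, 0.1823, 0.1647]
orientation: [-2.982, -0.049, -0.943]
contact_force: [0.1, -0.2, 0.7]
width: 0.0882
dist mm 5.551288467998933 turn deg 0.26989325578590245
[[-0.3,-0.2,0.5],[0.2,-0.1,-0.2]],
```

```bash
python3 -m crank '[[[-0.3,-0.2,0.5],[0,0,0]],[[0,0,0],[0,0,0]],[[0,0,0],[0,0,0]],[[0,0,0],[0,0,0]],[[0,0,0],[0,0,0]],[[0,0,0],[0,0,0]],[[0,0,0],[0,0,0]],[[0,0,0],[0,0,0]]]' 1 40
python3 -m crank '[[[0,0,0],[0,0,0]],[[0,0,0],[0,0,0]],[[0,0,0],[0,0,0]],[[0,0,0],[0,0,0]],[[0,0,0],[0,0,0]],[[0,0,0],[0,0,0]]]'
python3 - <<'E'
from h import *
a=np.array([-.5723,-.0252,.8197]);g=np.array([.4795,.1839,.1569])
plan(g+a*.003,frame(-a,hd(-88)),1)
print((pose()[1].as_matrix()[:,2]))
E
```

```text
time_s: 9.9
eef_pos: [0.4782, 0.1845, 0.1626]
orientation: [-2.98, -0.049, -0.95]
contact_force: [0.3, 0.4, -0.8]
width: 0.0373
time_s: 10.4
eef_pos: [0.4782, 0.1844, 0.1626]
orientation: [-2.98, -0.049, -0.95]
contact_force: [-1.4, -0.9, 0.7]
width: 0.0238
dist mm 3.3215396064040577 turn deg 0.4705226388172042
[[-0.2,0.1,0.2],[0.2,-0.4,-0.2]],
[ 0.57823886  0.02255287 -0.81555575]
```

```bash
python3 -m crank '[[[0,0,-1],[0,0,0]],[[0,0,-1.5],[0,0,0]],[[0,0,-1.5],[0,0,0]],[[0,0,-1.5],[0,0,0]],[[0,0,-1.5],[0,0,0]],[[0,0,-1.5],[0,0,0]],[[0,0,-1],[0,0,0]],[[0,0,0],[0,0,0]]]' - 45
python3 - <<'E'
from h import *
a=np.array([-.5783,-.0225,.8155]);p,r=pose();d=p-[.4782,.1844,.1626];print(d@a, d-d@a*a)
E
```

```text
time_s: 11.07
eef_pos: [0.4211, 0.1818, 0.242]
orientation: [-2.981, -0.048, -0.947]
contact_force: [0.5, -0.8, -0.5]
width: 0.0239
0.09787840008713591 [-0.00052527 -0.00043826 -0.00038187]
```

```bash
python3 -m crank '[[[0,0,-1.5],[0,0,0]],[[0,0,-1.5],[0,0,0]],[[0,0,-1],[0,0,0]],[[0,0,0],[0,0,0]]]'
python3 - <<'E'
from h import *
s,p=snap('scene','s6.png'); np.save('s6.npy',p)
cv2.imwrite('pics/s6c.png',cv2.resize(s['img'][110:270,150:350],(750,600),interpolation=cv2.INTER_CUBIC))
plan([.44,.06,.34],frame([0,0,-1],hd(-88)),8)
E
```

```text
time_s: 11.4
eef_pos: [0.3963, 0.1804, 0.2728]
orientation: [-2.984, -0.047, -0.941]
contact_force: [0.2, -0.5, -0.4]
width: 0.0242
dist mm 144.9611370449105 turn deg 34.949141041025065
[[0.9,1.5,-0.4],[-0.0,-4.4,-0.0]],
[[0.9,1.5,-0.5],[-0.0,-4.4,-0.0]],
[[0.8,1.5,-0.5],[-0.0,-4.4,-0.0]],
[[0.8,1.5,-0.6],[-0.0,-4.4,-0.0]],
[[0.7,1.5,-0.7],[-0.0,-4.4,-0.0]],
[[0.7,1.5,-0.7],[-0.0,-4.4,-0.0]],
[[0.6,1.5,-0.8],[-0.0,-4.4,-0.0]],
[[0.6,1.5,-0.8],[-0.0,-4.4,-0.0]],
```

View pics/s6c.png

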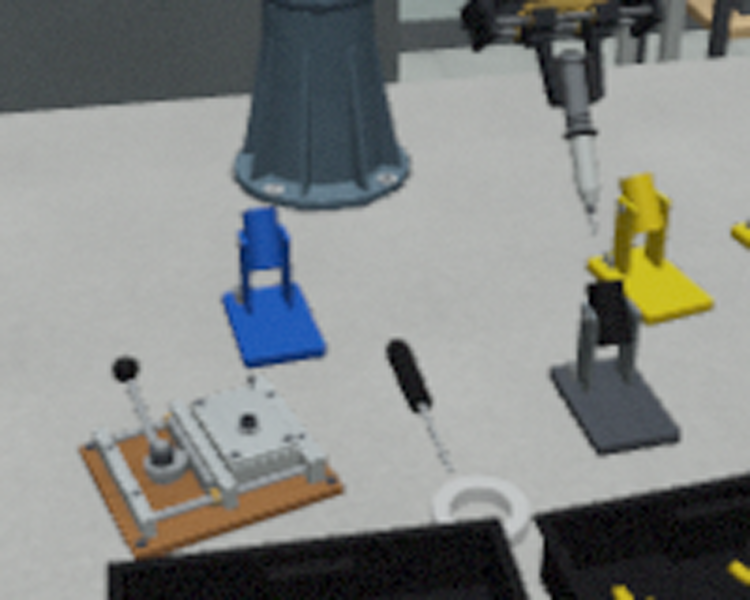

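The driver is out of the stand and held in line with the fingers, bit at (593,230). The lever is still home. Now I turn it upright and carry it over.

```bash
python3 -m crank '[[[0.9,1.5,-0.4],[0,-4.4,0]],[[0.9,1.5,-0.5],[0,-4.4,0]],[[0.8,1.5,-0.5],[0,-4.4,0]],[[0.8,1.5,-0.6],[0,-4.4,0]],[[0.7,1.5,-0.7],[0,-4.4,0]],[[0.7,1.5,-0.7],[0,-4.4,0]],[[0.6,1.5,-0.8],[0,-4.4,0]],[[0.6,1.5,-0.8],[0,-4.4,0]]]'
python3 - <<'E'
from h import *
plan([.516,-.152,.29],frame([0,0,-1],hd(-88)),8)
E
```

```text
time_s: 12.12
eef_pos: [0.4408, 0.0579, 0.3279]
orientation: [-3.134, -0.061, 0.07]
contact_force: [0.3, 0.3, -1.7]
width: 0.0237
dist mm 226.14951712372925 turn deg 2.5862582254944964
[[0.9,2.7,0.4],[-0.1,0.3,0.0]],
[[0.9,2.7,0.4],[-0.1,0.3,0.0]],
[[0.9,2.7,0.4],[-0.1,0.3,0.0]],
[[0.9,2.7,0.4],[-0.1,0.3,0.0]],
[[0.9,2.7,0.4],[-0.1,0.3,0.0]],
[[0.9,2.7,0.5],[-0.1,0.3,0.0]],
[[0.9,2.7,0.5],[-0.1,0.3,0.0]],
[[0.8,2.7,0.5],[-0.1,0.3,0.0]],
```

```bash
python3 -m crank '[[[0.9,2.7,0.4],[-0.1,0.3,0]],[[0.9,2.7,0.4],[-0.1,0.3,0]],[[0.9,2.7,0.4],[-0.1,0.3,0]],[[0.9,2.7,0.4],[-0.1,0.3,0]],[[0.9,2.7,0.4],[-0.1,0.3,0]],[[0.8,2.2,0.4],[-0.1,0.3,0]],[[0.5,1,0.2],[0,0,0]],[[0,0,0],[0,0,0]]]'
python3 - <<'E'
from h import *
plan([.516,-.152,.255],frame([0,0,-1],hd(-88)),3)
E
```

```text
time_s: 12.78
eef_pos: [0.5128, -0.1219, 0.2846]
orientation: [3.14, 0.05, -0.04]
contact_force: [-0.0, 0.1, -1.8]
width: 0.024
dist mm 42.35395183349252 turn deg 1.4820681674056526
[[0.1,1.0,1.0],[0.0,0.5,-0.1]],
[[0.1,1.0,1.0],[0.0,0.5,-0.1]],
[[0.1,1.0,1.0],[0.0,0.5,-0.1]],
```

```bash
python3 -m crank '[[[0.1,1,0.8],[0,0.5,0]],[[0.1,1,0.8],[0,0.5,0]],[[0.1,0.9,0.8],[0,0.5,0]],[[0,0,0],[0,0,0]],[[0,0,0],[0,0,0]]]'
cat > tip.py <<'E'
from h import *
import sys
p0,r=pose(); print('tcp',p0,'tilt',np.degrees(np.arccos(-r.as_matrix()[2,2])))
for n in('scene','side'):
    s,p=snap(n,sys.argv[1]+n+'.png'); fin=np.isfinite(p).all(2)
    d=np.hypot(p[...,0]-p0[0],p[...,1]-p0[1]); m=fin&(d<.03)&(p[...,2]>.066)&(p[...,2]<p0[2]-.03); q=p[m]
    print(n,len(q),'zmin',q[:,2].min() if len(q) else None)
    for z in np.arange(.07,.22,.015):
        e=q[abs(q[:,2]-z)<.0075]
        if len(e):print(round(z,3),len(e),(e.mean(0)*1e3).round(1))
    t=np.array([.516,-.152,.06]);Rm=cv2.Rodrigues(s['rvec'])[0]
    k=np.array([s['k1'],0,0,0,0.])
    for t in ([.516,-.152,.06],[p0[0],p0[1],p0[2]-.14]):
        print('px',cv2.projectPoints(np.array([t]),s['rvec'],s['tvec'],s['mtx'],k)[0].ravel())
    c=cv2.projectPoints(np.array([[.516,-.152,.1]]),s['rvec'],s['tvec'],s['mtx'],k)[0].ravel().astype(int)
    x,y=max(c[0]-50,0),max(c[1]-50,0); print('crop origin',x,y); cv2.imwrite('pics/%s%s_c.png'%(sys.argv[1],n),cv2.resize(s['img'][y:y+100,x:x+100],(400,400),interpolation=cv2.INTER_CUBIC))
a,b=[cv2.imread('pics/%s%s_c.png'%(sys.argv[1],n)) for n in('scene','side')]
h=min(a.shape[0],b.shape[0]); cv2.imwrite('pics/%s_both.png'%sys.argv[1],np.hstack([a[:h],b[:h]]))
E
python3 tip.py t1
```

```text
time_s: 13.2
eef_pos: [0.516, -0.1494, 0.2554]
orientation: [-3.137, -0.051, 0.004]
contact_force: [0.1, 0.5, -0.1]
width: 0.0242
tcp [ 0.51596895 -0.14937235  0.25539336] tilt 0.28318216629727566
scene 173 zmin 0.10981326585065757
0.115 6 [ 514.2 -148.3  117.4]
0.13 6 [ 515.6 -148.4  130.9]
0.145 12 [ 519.6 -149.2  146. ]
0.16 29 [ 520.5 -148.7  160.2]
0.175 25 [ 520.9 -148.1  175.2]
0.19 28 [ 521.5 -148.2  189.5]
0.205 38 [ 523.3 -148.9  207.1]
px [216.45502675 210.61274074]
px [216.43475731 197.00227695]
crop origin 165 150
side 0 zmin None
px [281.72123244 174.25075988]
px [281.93993415 162.4552336 ]
crop origin 232 115
```

View pics/t1_both.png

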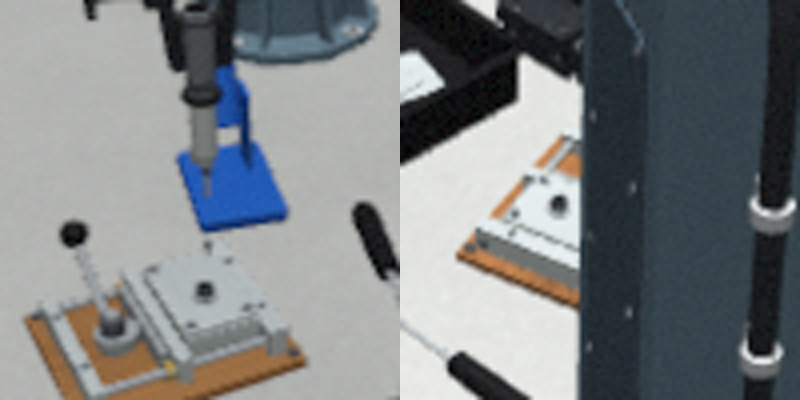

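The scene crop shows the bit tip at (207,195), right above the proud screw at (207,245). The side view is blocked by the arm. I'll lower it about 2.6 cm with a small sideways trim.

```bash
python3 -m crank '[[[0.1,0.2,0.8],[0,0,0]],[[0,0,0.8],[0,0,0]],[[0,0,0.5],[0,0,0]],[[0,0,0],[0,0,0]],[[0,0,0],[0,0,0]],[[0,0,0],[0,0,0]]]'
python3 tip.py t2
```

```text
time_s: 13.8
eef_pos: [0.5178, -0.1494, 0.234]
orientation: [-3.138, -0.056, 0.001]
contact_force: [-0.1, -0.3, -1.4]
width: 0.0241
tcp [ 0.5178192  -0.14941099  0.23404959] tilt 0.16620867288844715
scene 166 zmin 0.08649895850356337
0.085 2 [ 516.3 -148.8   89.2]
0.1 3 [ 517.  -148.4   99.8]
0.115 10 [ 519.9 -147.6  117.3]
0.13 16 [ 523.  -149.1  130.8]
0.145 28 [ 523.  -148.9  145.5]
0.16 24 [ 522.3 -149.7  160. ]
0.175 21 [ 523.6 -148.8  172.9]
0.19 47 [ 523.7 -148.8  188.5]
0.205 15 [ 523.9 -149.7  200.8]
px [216.45502675 210.61274074]
px [216.80053794 202.59213272]
crop origin 165 150
side 0 zmin None
px [281.72123244 174.25075988]
px [281.25516967 166.93281492]
crop origin 232 115
```

Tip is about 27–30 mm above the head. One small trim, then a final look.

```bash
python3 -m crank '[[[-0.1,0.4,0.3],[0,0,0]],[[0,0,0],[0,0,0]],[[0,0,0],[0,0,0]],[[0,0,0],[0,0,0]],[[0,0,0],[0,0,0]]]'
python3 tip.py t3; python3 - <<'E'
from h import *
s,p=snap('wrist','w7.png'); a=cv2.imread('pics/t3scene_c.png'); cv2.imwrite('pics/f.png',np.hstack([a,cv2.resize(s['img'],(400,400))]))
print(ctrl.get_obs()['qd'].round(4))
E
```

```text
time_s: 14.32
eef_pos: [0.5174, -0.1545, 0.2319]
orientation: [-3.139, -0.055, -0.003]
contact_force: [-0.3, 0.6, -1.4]
width: 0.024
tcp [ 0.51744915 -0.154503    0.23193881] tilt 0.1339080513688741
scene 168 zmin 0.0855081445635119
0.085 3 [ 514.6 -154.2   88.2]
0.1 9 [ 515.4 -153.4  100.3]
0.115 9 [ 518.1 -154.4  115.7]
0.13 21 [ 522.7 -153.4  130.9]
0.145 28 [ 522.7 -153.4  144.7]
0.16 22 [ 523.7 -154.2  159.4]
0.175 25 [ 522.4 -155.3  174.4]
0.19 41 [ 523.7 -153.1  187.9]
0.205 10 [ 523.6 -155.3  199.4]
px [216.45502675 210.61274074]
px [215.30430388 203.22437551]
crop origin 165 150
side 0 zmin None
px [281.72123244 174.25075988]
px [282.36433168 166.74521076]
crop origin 232 115
[ 0.0017  0.0018  0.0001 -0.0011  0.0004 -0.0019]
```

View pics/f.png

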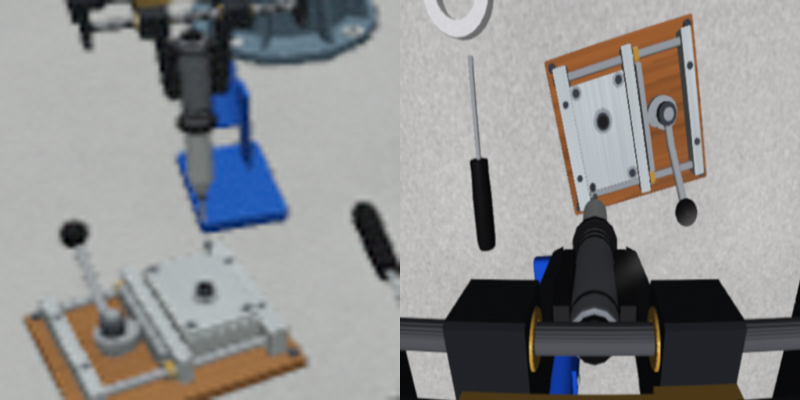

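In the scene crop the tip is at (202,220) and the screw at (208,245), so my last trim overshot by about 4 mm in y. The wrist view shows the lever home and the driver coaxial in the fingers. I'll trim back and hand in.

```bash
python3 -m crank '[[[-0.1,-0.3,0],[0,0,0]],[[0,0,0],[0,0,0]],[[0,0,0],[0,0,0]],[[0,0,0],[0,0,0]],[[0,0,0],[0,0,0]],[[0,0,0],[0,0,0]]]'
python3 tip.py t4 | head -4; python3 - <<'E'
from h import *
o=ctrl.get_obs(); print(o['qd'].round(4),o['width'],o['eef_pos'])
if np.abs(o['qd']).max()<.01: ctrl.sign_off(); print('signed off')
E
```

```text
time_s: 14.97
eef_pos: [0.5162, -0.1508, 0.232]
orientation: [-3.139, -0.056, -0.003]
contact_force: [0.6, -0.7, -1.4]
width: 0.0242
tcp [ 0.51622656 -0.15083871  0.23201977] tilt 0.13537071798894007
scene 167 zmin 0.08563854081982707
0.085 4 [ 514.3 -150.3   88.1]
0.1 7 [ 514.4 -150.    99.5]
[-0.0023 -0.0005 -0.0006 -0.0005 -0.0006  0.0016] 0.02367743235464306 [ 0.51625749 -0.15084517  0.23201808]
the job is handed in; nothing more can be done
signed off
```

The job is done and handed in after about 15 s of robot time; sign-off gives no verdict, so what follows rests on my own checks.

**What I did:** I pinched the lever's ball and swung it round to its stop, where two more pushes no longer moved it. I then gripped the screwdriver along its handle and drew it about 13 cm out of the stand. I turned it upright, carried it over the box and am still holding it above the proud screw.

**Last checks:**

| Check | Reading |
|---|---|
| Sideways offset, tip to proud screw | about 2 mm |
| Tip above the screw head | about 26 mm |
| Tool tilt from vertical | 0.14° |
| Finger opening on the handle | 24 mm |
| Arm | still |
| Lever | home in the last pictures I viewed, one small trim before the end |

**Not confirmed or in disagreement:**
- **Jaw force:** I could not measure it. I am inferring the clamp from the lever being on its stop and the jaw lying against the box.
- **Side camera:** the arm blocked its view of the tip, so the final position rests on the scene camera and on the wrist camera's earlier fix of the screw.
- **Sideways trim:** one trim went about 4 mm too far in y. I corrected it before handing in.
- **Driver's position:** the first far-off estimate of where the driver stood was about 7 mm out in x from the close-up fit. I used the close-up one.
- **Bystanders:** I measured none of them at the end. In the pictures I viewed, the arm did not appear to touch any.

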